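# Square the bird box front into the corner stop

## Robot

A 6-joint arm with a two-finger parallel gripper is mounted at the origin on the work surface. World frame = base frame: x ahead of the robot, y to its left, z up, the work surface at z = 0. Lengths are in m, angles in rad, forces in N, time in s.
With the tool pointing down it reaches from about 0.375 to 0.9 m from the base axis. Payload 3.1 kg.
Tool frame: the origin (TCP) lies on the centre line of the jaws, within the pads' length; the fingertips stand 22 mm ahead of it and the grasp point (between the pads) lies 3 mm ahead of it; z points along the fingers, y is the line along which they close (so a half turn about z gives the same grasp; the last joint's range is limited). The gripper opens to 85 mm and grips with 20 to 120 N. Pads are 22 mm wide; open, the fingers measure 114 mm over their backs; the gripper's body (76 mm by 85 mm) begins 54 mm behind the grasp point. The pads swing forward as they close: fully open they stand 13 mm farther back than shut.
Start: joints at [-1.498, 0.527, 1.433, -0, 1.181, -0.178], TCP at [0.155, -0.605, 0.253] pointing down, gripper open.
Joint ranges: [-3.08, 3.08], [-0.75, 2.2], [0.22, 2.44], [-1.43, 4.57], [0, 2.65], [-2.85, 2.85]. Speed limits (rad/s): [2.79, 2.79, 3.14, 3.14, 3.14, 3.14].

## Interface

Orientations are given as a unit quaternion [x, y, z, w].
In Python, from station import manip gives the robot as it stands.
- The arm moves only by the tool drive_effector, called after ">>>" by a JSON object that holds its "op" and its "data", one argument or row to a line. Schema: {"type":"object","properties":{"deltas":{"type":"array","items":{"type":"number"},"minItems":5,"maxItems":100},"clamp_n":{"type":"number"},"only":{"type":"string"},"quiet":{"type":"boolean"},"lines":{"type":"string"}},"required":["deltas"],"additionalProperties":false}. deltas is one flat list of numbers that holds 1 to 20 rows one after another, with no inner brackets; each row has 5 numbers: dx, dy, dz in a scale on which 1.0 is 0.75 m, then a turn about the tool's z in fractions of the full range, 1 being 2 rad, then the opening from 0.0 (shut) to 1.0 (fully open); each row is the pose to reach, as a shift and turn from the pose commanded when the call began, along the tool's axes at that moment; what a row does not reach only later rows make up. A row lasts 1/10 s, in which the tool goes at most 0.05 m and 0.15 rad, less where a joint would pass 70% of its speed; a pose out of reach is approached as far as the arm can. The fingers move at their own pace and stop on an object; clamp_n is the grip in N (left out, the last holds). Time passes only in rows, so rows that do not move let the fingers close. The tool returns the time, the measured TCP pose, the force, the opening and the grip force at its end. only (a regular expression) keeps the lines of the reply that match it, lines (a string "A,B") keeps lines A to B, and quiet returns only ok. Shift and turn numbers lie between -1 and 1, and a call with a number outside is refused. Input that does not fit is refused with a message, and nothing moves.
- manip.sense(): the state, without advancing time (a new reading comes with each control period).
- manip.snapshot(name): name is "scene" or "top"; returns a dict with "pixels" (384x512x3 uint8, red, green, blue), "range_z" (384x512 float32, m along the optical axis (not along the pixel's ray), 0 where there is no reading), "fov_y" (degrees; the focal length in pixels is half the picture's height over the tangent of half this angle, whatever the lens; pixels are square), "cx", "cy" (the principal point, pixels), "k1" (the pictures are not rectified: a ray, as slopes to the right and down, at radius r is drawn at 1 + k1 r^2 times it, then the intrinsics apply), "R" (3x3) and "t" (3): a world point X has camera coordinates R X + t. Camera axes: x right, y down, z forward; pixel columns grow to the right and rows downward; lengths in m; the calibration is good to about 2 mm. A picture is of the moment at which its call begins.
- manip.sign_off(): hands the job in; it is judged then, once.
The state is a dict: "t": time; "q": joint angles; "qd": joint speeds; "tau": joint torques, N m; "tcp_pos": TCP position; "tool_rot": TCP orientation; "force": force on the tool from outside, world axes, zero at the start; "ft_torque": the same for the moment, N m; "finger_gap": opening from 0.0 (shut) to 1.0 (fully open); "gripper_force": force on a finger pad.
Only numpy, scipy, OpenCV 4.12 (cv2) and the standard library are available. Lean on these libraries where they do the work, as an engineer would, in place of code of your own. Each camera call takes 0.05 s, during which the arm holds its last target. There are 200 camera calls.

## Task

Push the front of the bird box, the loose pine panel with the round entrance hole, across the bench into the corner of the L-shaped batten stop, so that one long edge lies flush along the long batten and one end is hard up against the short batten. Only push it with the fingers: it stays flat on the bench and is never picked up. Leave the other panel and everything else where they are.

Things in the scene. Friction and masses are not known exactly. Their poses are not given: they have to be found in the camera images.
- front_panel: Loose pine panel lying flat, 90 mm (its x) by 130 mm (its y), 18 mm thick, 75 to 155 g, with a 32 mm round through hole 30 mm from the centre along its +y. Origin: centre of its underside (not the hole). It starts on the robot's side of the long batten, some 170 mm from centre to batten, turned at most 0.26 rad from the stop's axes.
- stop: L of two pine battens, 22 mm wide and high, fixed. Origin: the L's inside corner at bench level. The long batten's inner face is the plane x = 0, from the corner 400 mm to -y; the short one's is y = 0, from the corner 90 mm to -x; the open side is -x, -y (-x faces the robot). The seated panel's centre is at x -45, y -65 mm in this frame, which is within 0.1 rad of the world axes.
- plain_panel: Loose pine panel of the same size, 90 by 130 by 18 mm, without a hole, lying flat beside the other (left or right of it, 145 to 205 mm between centres), also on the robot's side of the batten; between it and the long batten a free lane at least 95 mm wide. Not to be moved. Origin: centre of its underside, x across the 90 mm.
- bird_box: The part-assembled bird box, of pine, standing open to the front and top, 120 by 160 mm and 240 mm high, to the left. Origin: centre of its underside.
- jar: Empty glass jar, 72 mm across, 100 mm high, upright. Origin: centre of its underside.
- drill: Steel hand drill with a crank wheel and wooden handles lying beyond the long batten, 330 mm long along its y, up to 85 mm high. Origin: at bench level under the spindle, about mid-length.
- clamp: Black plastic spring clamp lying flat on the bench ahead and to the right of the robot, about 165 mm long along its x, up to 100 mm wide, 24 mm high. Origin: at bench level under its pivot.
- screwdriver: Screwdriver with a plastic handle lying beyond the long batten, 200 mm long along its x, handle to its -x. Origin: mid-length, at bench level.
- tub: Yellow plastic storage tub with its snap lid shut, 275 by 195 mm, 140 mm high, at the right; too heavy to shift. Origin: centre of its underside.

How it is judged:
At the end, for the whole second after the job is handed in: The panel with the hole lies flat and still in the corner of the stop: gap to the long batten and to the short batten each under 4.5 mm, long edge within 0.035 rad (2 degrees) of the long batten's line (x of front_panel in the frame of stop between -0.0495 and -0.042 m and y of front_panel in the frame of stop between -0.0695 and -0.062 m and angle between the x axis of front_panel and the x axis of stop, either way round below 0.035 rad and angle between front_panel's own z axis and vertical below 0.03 rad and height (world z) of front_panel below 0.003 m and linear speed of front_panel below 0.01 m/s); the robot touches nothing.
It fails at once if the panel with the hole is lifted or tipped off the bench (height (world z) of front_panel above 0.008 m or angle between front_panel's own z axis and vertical above 0.15 rad).
It fails at once if the other panel is moved by more than 20 mm (distance of plain_panel from where it was at the start of the episode above 0.02 m).
It fails at once if the bird box, jar, drill, clamp or screwdriver is moved by more than 20 mm (distance of any of bird_box, jar, drill, clamp, screwdriver from where it was at the start of the episode above 0.02 m).
It also fails if it takes over 51 s, if anything falls off the work surface, if the arm or the gripper's body presses on something with over 40 N, if the wrist force passes 120 N, or if a joint passes its speed limit or range.

## Working session

There is one attempt and no reset: what is moved stays moved. The work goes in short steps, Python scripts to look and compute and a tool call to move; the robot and the scene stay as the last step left them, time stands still between calls to the robot, and variables do not carry over. Pictures are saved under pics/ and viewed, at most 10 in all, crops included, and the job is handed in when it is done.

```bash
ls; mkdir -p pics
```

Create h.py:
```python
import numpy as np, cv2
from station import manip
def snap(n):
    s=manip.snapshot(n); h,w=s["pixels"].shape[:2]
    f=h/2/np.tan(np.radians(s["fov_y"])/2); s["K"]=np.array([[f,0,s["cx"]],[0,f,s["cy"]],[0,0,1.]])
    s["D"]=np.array([s["k1"],0,0,0.]); return s
def save(s,p,crop=None,k=1):
    im=s["pixels"][:,:,::-1]
    if crop: a,b,c,d=crop; im=im[b:d,a:c]
    cv2.imwrite(p,cv2.resize(im,None,fx=k,fy=k,interpolation=cv2.INTER_CUBIC))
def onplane(s,uv,z):
    u=cv2.undistortPoints(np.array(uv,float).reshape(-1,1,2),s["K"],s["D"],criteria=(3,50,1e-9)).reshape(-1,2)
    d=np.c_[u,np.ones(len(u))]@s["R"]; c=-s["R"].T@s["t"]
    return c+d*((z-c[2])/d[:,2:])
def proj(s,X):
    return cv2.projectPoints(np.array(X,float).reshape(-1,1,3),cv2.Rodrigues(np.array(s["R"],float))[0],np.array(s["t"],float),s["K"],s["D"])[0].reshape(-1,2)
```

Run:
```python
from h import *
import pickle
s=snap("top"); save(s,"pics/top.png",k=1.5); pickle.dump(s,open("top.pkl","wb"))
print(-s["R"].T@s["t"],s["fov_y"],s["k1"],manip.sense())
```

```text
pics
station.py
[ 0.28565984 -0.0620037   1.59032124] 53.109213422586116 -0.08244858343489565 {'t': 0.05, 'q': array([-1.49847137e+00,  5.28428151e-01,  1.43390176e+00, -1.73896713e-05,
        1.18143642e+00, -1.78501914e-01]), 'qd': array([ 0.00028154, -0.00044586, -0.00018857,  0.00131612,  0.00080578,
        0.00017596]), 'tau': array([-5.42961079e-04, -4.43691766e+01, -1.78780103e+01, -3.29752338e-04,
        3.81812497e-03, -4.24372303e-06]), 'tcp_pos': array([ 0.15510136, -0.60474854,  0.25235712]), 'tool_rot': array([ 9.92145037e-01,  1.25088144e-01,  4.96422992e-05, -1.08573253e-03]), 'force': array([-0.29622478, -0.66593498,  0.35570864]), 'ft_torque': array([ 0.00892565, -0.00687035,  0.00762649]), 'gripper_force': 0.0, 'finger_gap': 1.0040563741609394}
```

View pics/top.png

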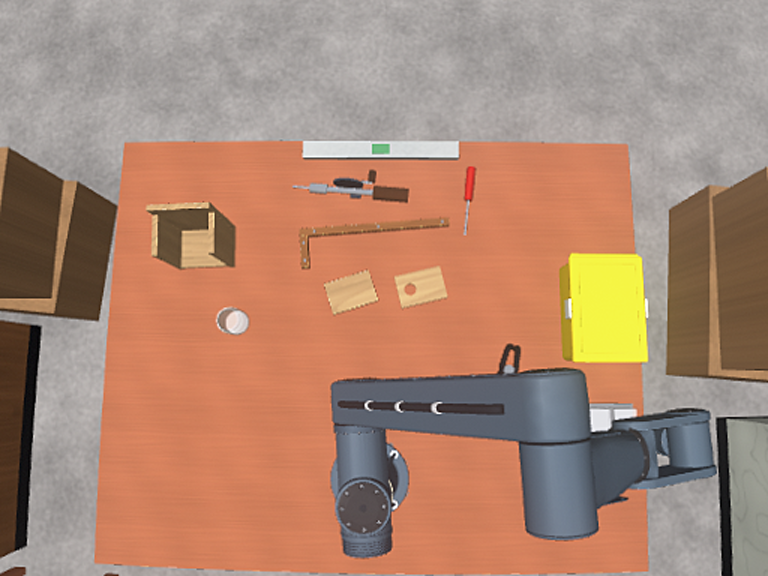

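The top view (1.5x) shows the L stop with its corner near (310,236). The plain panel is at (351,292) and the holed panel at (421,287) to its right, and the clamp is near (510,360). I'll enlarge this area to measure it.

Run:
```python
from h import *
import pickle
s=pickle.load(open("top.pkl","rb")); save(s,"pics/crop.png",(190,130,320,220),6)
```

```text
(no output)
```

View pics/crop.png

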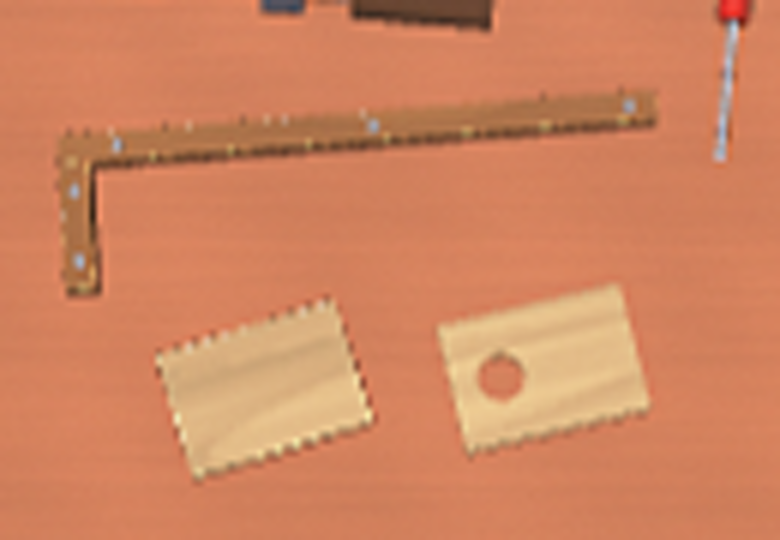

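The crop (6x, offset 190,130) shows these corner positions:
- **Holed panel:** (438,325), (618,285), (650,408), (470,452), hole at (501,376).
- **Plain panel:** (157,355), (330,300), (372,420), (197,478).
- **Stop:** inside corner near (95,165), batten end at (655,125).

Next I'll measure these and look at the scene camera.

Run:
```python
from h import *
import pickle
s=pickle.load(open("top.pkl","rb"))
def P(l,z): return onplane(s,(np.array(l)+.5)/6-.5+[190,130],z)
for n,l in dict(front=[(438,325),(618,285),(650,406),(470,449)],plain=[(157,355),(330,300),(372,418),(197,474)]).items():
    p=P(l,.018)[:,:2]; r=cv2.minAreaRect(p.astype(np.float32)*1000)
    print(n,p.round(4).tolist(),p.mean(0),r)
print("hole",P([(501,376)],.009))
b=P([(98,168),(655,126)],0); print("batten bottom",b, "yaw",np.arctan2(*(b[1]-b[0])[:2]*[1,-1]))
print("top outer",P([(60,135),(655,92)],.022), "inner top",P([(94,158),(655,118)],.022))
s=snap("scene"); save(s,"pics/scene.png",k=1.5); print(-s["R"].T@s["t"])
```

```text
Traceback (most recent call last):
  File "h.py", line 12, in onplane
    u=cv2.undistortPoints(np.array(uv,float).reshape(-1,1,2),s["K"],s["D"],criteria=(3,50,1e-9)).reshape(-1,2)
      ~~~~~~~~~~~~~~~~~~~^^^^^^^^^^^^^^^^^^^^^^^^^^^^^^^^^^^^^^^^^^^^^^^^^^^^^^^^^^^^^^^^^^^^^^^
cv2.error: OpenCV(4.12.0) :-1: error: (-5:Bad argument) in function 'undistortPoints'
> Overload resolution failed:
>  - undistortPoints() got an unexpected keyword argument 'criteria'
>  - undistortPoints() got an unexpected keyword argument 'criteria'
```

```bash
sed -i 's/,criteria=(3,50,1e-9)//' h.py
```

Run:
```python
from h import *
import pickle
s=pickle.load(open("top.pkl","rb"))
def P(l,z): return onplane(s,(np.array(l)+.5)/6-.5+[190,130],z)
for n,l in dict(front=[(438,325),(618,285),(650,406),(470,449)],plain=[(157,355),(330,300),(372,418),(197,474)]).items():
    p=P(l,.018)[:,:2]; r=cv2.minAreaRect(p.astype(np.float32)*1000)
    print(n,p.round(4).tolist(),p.mean(0),r)
print("hole",P([(501,376)],.009))
b=P([(98,168),(655,126)],0); print("batten bottom",b)
print("top outer",P([(60,135),(655,92)],.022), "inner top",P([(94,158),(655,118)],.022))
s=snap("scene"); save(s,"pics/scene.png",k=1.5); print(-s["R"].T@s["t"]); pickle.dump(s,open("scene.pkl","wb"))
```

```text
front [[0.547, -0.0607], [0.576, -0.1853], [0.4916, -0.2069], [0.461, -0.0833]] [ 0.51886291 -0.13403161] ((519.2642211914062, -133.78643798828125), (88.91471099853516, 128.55963134765625), 13.903985977172852)
plain [[0.5246, 0.1334], [0.564, 0.0143], [0.4819, -0.0158], [0.4422, 0.1038]] [0.50317544 0.05892338] ((503.2239990234375, 58.816993713378906), (87.48463439941406, 128.24913024902344), 18.327632904052734)
hole [[ 0.51295982 -0.10459844  0.009     ]]
batten bottom [[ 0.66121802  0.18131652  0.        ]
 [ 0.69420751 -0.21368525  0.        ]]
top outer [[ 0.67966443  0.20552215  0.022     ]
 [ 0.71311837 -0.21182153  0.022     ]] inner top [[ 0.66319346  0.18099616  0.022     ]
 [ 0.69432298 -0.21164146  0.022     ]]
[1.15338397 0.16127568 1.17460559]
```

View pics/scene.png

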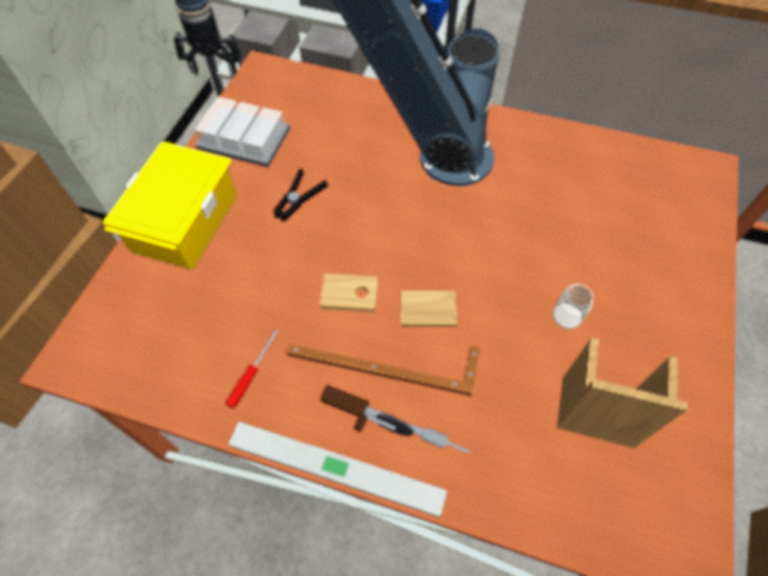

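The second view confirms the layout: the holed panel is at (349,292) and the plain one at (428,307), with the lane free. Measured poses:

| Item | Position | Yaw (rad) |
|---|---|---|
| Stop corner | (0.662, 0.1815) | 0.082 |
| Front panel centre | (0.519, -0.134) | 0.24 |

The lane is about 110 mm wide. I'll move behind the panel with the fingers open, to push with two contacts.

Careful with the scale: shifts go in shares of 0.75 m and turns go in shares of 2 rad. That gives: 0.389 m is 0.5187, -0.24 m is -0.32, 0.17 rad is 0.085.

>>> {"op": "drive_effector", "data": {
  "deltas": [0.04,-0.04,0,0,1,0.08,-0.08,0,0.04,1,0.12,-0.12,0,0.085,1,0.16,-0.16,0,0.085,1,0.2,-0.2,0,0.085,1,0.24,-0.24,0,0.085,1,0.28,-0.28,0,0.085,1,0.32,-0.32,0,0.085,1,0.36,-0.36,0,0.085,1,0.4,-0.4,0,0.085,1,0.44,-0.44,0,0.085,1,0.48,-0.48,0.0267,0.085,1,0.5187,-0.5053,0.0667,0.085,1,0.5187,-0.5053,0.12,0.085,1,0.5187,-0.5053,0.1733,0.085,1,0.5187,-0.5053,0.2267,0.085,1,0.5187,-0.5053,0.2533,0.085,1,0.5187,-0.5053,0.2533,0.085,1]
}}

```text
t: 1.9
tcp_pos: [0.4363, -0.1407, 0.0607]
tool_rot: [0.999, 0.04, -0.003, -0.002]
force: [0.2, -0.4, -0.2]
finger_gap: 1.0
gripper_force: 0.0
```

In the tool's units: 0.034 m is 0.0453, 0.03 m is 0.04.

>>> {"op": "drive_effector", "data": {
  "deltas": [0,0,0.02,0,1,0,0,0.04,0,1,0,0,0.0453,0,1,0,0,0.0453,0,1]
}}

```text
t: 2.3
tcp_pos: [0.4382, -0.1419, 0.0298]
tool_rot: [0.999, 0.04, 0.0, 0.0]
force: [0.8, -0.1, -0.2]
finger_gap: 0.999
gripper_force: 0.0
```

>>> {"op": "drive_effector", "data": {
  "deltas": [0,0,0.004,0,1,0,0,0.008,0,1,0,0,0.008,0,1]
}}

```text
t: 2.6
tcp_pos: [0.4381, -0.1418, 0.0236]
tool_rot: [0.999, 0.04, 0.0, 0.0]
force: [-0.2, -0.1, -0.3]
finger_gap: 1.001
gripper_force: 0.0
```

Run:
```python
from h import *
s=snap("scene"); save(s,"pics/s2.png",(170,130,340,260),4.5)
```

```text
(no output)
```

View pics/s2.png

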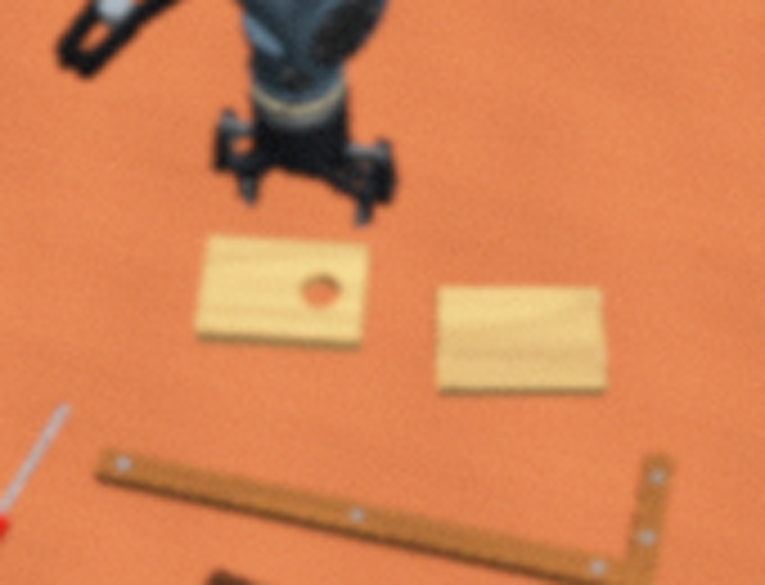

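The picture shows the open fingertips at crop (248,203) and (362,225), behind the holed panel and clear of it. I'll use those pixels to estimate the tip height.

Run:
```python
from h import *
import pickle
s=pickle.load(open("scene.pkl","rb"))
c=np.array([.438,-.1418]); y=np.array([.08,-.997])
for z in (0,.008,.016):
    q=[(proj(s,[[*(c+k*.046*y),z]])[0]-[170,130])*4.5 for k in (1,-1)]
    print(z,np.round(q,1).tolist())
```

```text
0 [[253.3, 204.9], [360.5, 226.4]]
0.008 [[252.7, 199.5], [360.3, 221.1]]
0.016 [[252.0, 194.1], [360.2, 215.7]]
```

>>> {"op": "drive_effector", "data": {
  "deltas": [0,0,0.0053,0,1,0,0,0.0053,0,1]
}}

```text
t: 2.85
tcp_pos: [0.4378, -0.1417, 0.019]
tool_rot: [0.999, 0.04, -0.0, -0.0]
force: [0.8, 0.6, 0.5]
finger_gap: 1.0
gripper_force: 0.0
```

>>> {"op": "drive_effector", "data": {
  "deltas": [0,0,0.0053,0,1,0,0,0.0053,0,1]
}}

```text
t: 3.05
tcp_pos: [0.4377, -0.1416, 0.0149]
tool_rot: [0.999, 0.04, -0.0, -0.0]
force: [-0.1, -0.3, -0.4]
finger_gap: 1.0
gripper_force: 0.0
```

Still no contact, so the open tips are about 6 mm above the bench. Now I'll push toward the long batten.

In the tool's units: 0.132 m is 0.176, 0.128 m is 0.1707.

>>> {"op": "drive_effector", "data": {
  "deltas": [0.02,0,0,0,1,0.0333,0,0,0,1,0.0427,0,0,0,1,0.052,0,0,0,1,0.0613,0,0,0,1,0.0707,0,0,0,1,0.08,0,0,0,1,0.0893,0,0,0,1,0.0987,0,0,0,1,0.108,0,0,0,1,0.1173,0,0,0,1,0.1267,0,0,0,1,0.136,0,0,0,1,0.1453,0,0,0,1,0.1547,0,0,0,1,0.164,0,0,0,1,0.1707,0,0,0,1,0.176,0,0,0,1,0.176,0,0,0,1]
}}

```text
t: 4.95
tcp_pos: [0.5703, -0.1312, 0.0154]
tool_rot: [0.999, 0.04, 0.001, 0.0]
force: [-0.8, 0.4, -0.6]
finger_gap: 1.003
gripper_force: 0.0
```

Run:
```python
from h import *
s=snap("scene"); save(s,"pics/s3.png",(170,130,340,260),4.5)
```

```text
(no output)
```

View pics/s3.png

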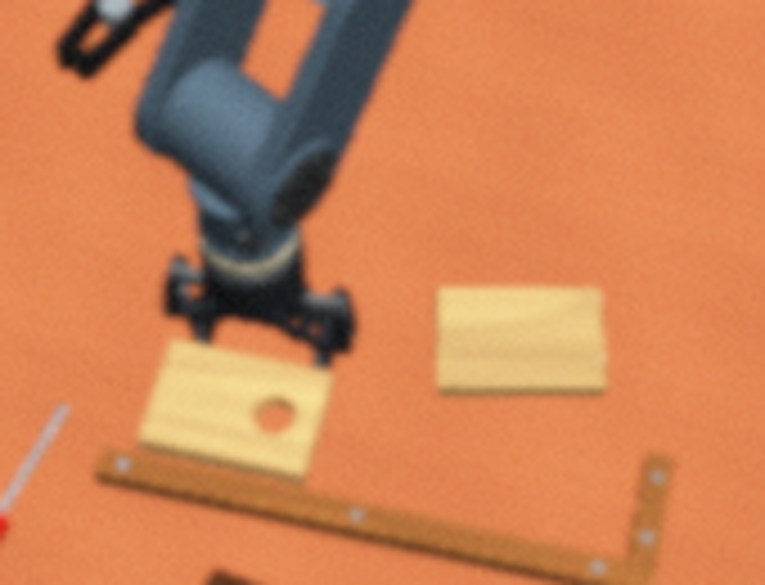

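The panel is now square to the batten. Its far edge runs from (140,443) to (305,475), about 15 mm short of the batten. I'll continue in small steps and watch the force.

In the tool's units: 0.011 m is 0.0147, 0.008 m is 0.0107.

>>> {"op": "drive_effector", "data": {
  "deltas": [0.0053,0,0,0,1,0.0107,0,0,0,1,0.0147,0,0,0,1,0.0147,0,0,0,1]
}}

```text
t: 5.4
tcp_pos: [0.5812, -0.1303, 0.0154]
tool_rot: [0.999, 0.04, 0.001, 0.0]
force: [-0.6, -0.3, -0.0]
finger_gap: 1.0
gripper_force: 0.0
```

>>> {"op": "drive_effector", "data": {
  "deltas": [0.004,0,0,0,1,0.004,0,0,0,1]
}}

```text
t: 5.6
tcp_pos: [0.5829, -0.1299, 0.0152]
tool_rot: [0.999, 0.041, -0.001, -0.0]
force: [-2.0, -0.8, 1.0]
finger_gap: 0.998
gripper_force: 1.1
```

>>> {"op": "drive_effector", "data": {
  "deltas": [0.004,0,0,0,1,0.004,0,0,0,1]
}}

```text
t: 5.8
tcp_pos: [0.583, -0.1297, 0.0152]
tool_rot: [0.999, 0.041, -0.004, -0.001]
force: [-8.2, -4.3, 4.7]
finger_gap: 0.997
gripper_force: 4.4
```

It is hard against the batten, with 8 N on the tool. I'll back off, lift, move toward the right end and turn a quarter.

In the tool's units: -0.1 m is -0.1333, -0.08 m is -0.1067, -1.571 rad is -0.7855.

>>> {"op": "drive_effector", "data": {
  "deltas": [-0.0267,0,0,0,1,-0.0267,0,-0.0533,0,1,-0.0267,0,-0.1067,-0.07,1,-0.0267,0,-0.1333,-0.14,1,-0.0267,0.0267,-0.1333,-0.21,1,-0.0267,0.0533,-0.1333,-0.28,0.5,-0.0267,0.08,-0.1333,-0.35,0.5,-0.0267,0.1067,-0.1333,-0.42,0.5,-0.0267,0.1333,-0.1333,-0.49,0.5,-0.0267,0.1333,-0.1333,-0.56,0.5,-0.0267,0.1333,-0.1333,-0.63,0.5,-0.0267,0.1333,-0.1333,-0.7,0.5,-0.0267,0.1333,-0.1333,-0.77,0.5,-0.0267,0.1333,-0.1333,-0.7855,0.5,-0.0267,0.1333,-0.1333,-0.7855,0.5]
}}

```text
t: 7.3
tcp_pos: [0.575, -0.2311, 0.1154]
tool_rot: [0.678, 0.735, 0.0, 0.0]
force: [-0.4, 0.3, -0.2]
finger_gap: 0.496
gripper_force: 0.0
```

Run:
```python
from h import *
import pickle
s=snap("scene"); save(s,"pics/s4.png",(170,170,300,270),6); pickle.dump(s,open("scene.pkl","wb"))
```

```text
(no output)
```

View pics/s4.png

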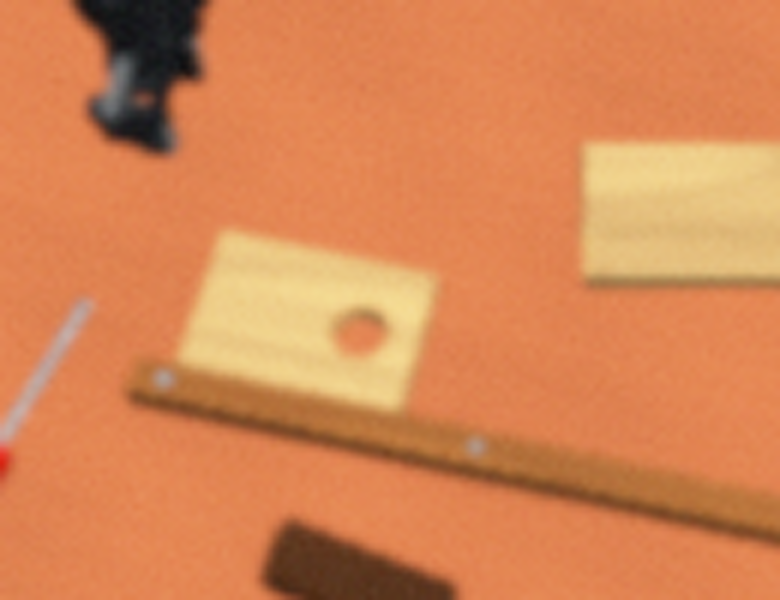

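The panel lies flush on the long batten, with its near corners at (222,230) and (437,275). The screwdriver tip is at (88,302) and the batten end's inner top corner at (142,358).

Run:
```python
from h import *
import pickle
s=pickle.load(open("scene.pkl","rb"))
p=.082; O=np.array([.662,.1815]); A=np.array([[np.cos(p),-np.sin(p)],[np.sin(p),np.cos(p)]])
def P(l,z): return ((onplane(s,(np.array(l)+.5)/6-.5+[170,170],z)[:,:2]-O)@A).round(4).tolist()
print("panel",P([(222,230),(437,275),(410,412),(180,365)],.018),"hole",P([(360,333)],.012),"tip",P([(88,302)],.004),"batten",P([(142,358)],.022))
print("tcp",(manip.sense()["tcp_pos"][:2]-O)@A)
```

```text
panel [[-0.091, -0.376], [-0.0912, -0.2462], [-0.004, -0.2395], [-0.0023, -0.3733]] hole [[-0.0477, -0.2808]] tip [[-0.0345, -0.4413]] batten [[0.0002, -0.3944]]
tcp [-0.1205907  -0.40402675]
```

In the tool's units: 0.085 m is 0.1133, 0.03 m is 0.04.

>>> {"op": "drive_effector", "data": {
  "deltas": [0,0.04,0,0,0.5,0,0.08,0,0,0.5,0,0.0973,0.0133,0,0.5,0,0.0973,0.0533,0,0.5,0,0.0973,0.0933,0,0.5,0,0.0973,0.1133,0,0.5,0,0.0973,0.1133,0,0.5]
}}

```text
t: 8.05
tcp_pos: [0.6448, -0.2239, 0.0269]
tool_rot: [0.678, 0.735, -0.001, -0.003]
force: [-0.8, 0.3, -0.1]
finger_gap: 0.499
gripper_force: 0.0
```

>>> {"op": "drive_effector", "data": {
  "deltas": [0,0,0.0053,0,0.5,0,0,0.0053,0,0.5]
}}

```text
t: 8.25
tcp_pos: [0.6479, -0.2255, 0.0272]
tool_rot: [0.678, 0.735, 0.0, 0.001]
force: [-0.7, 0.1, 0.1]
finger_gap: 0.497
gripper_force: 0.0
```

>>> {"op": "drive_effector", "data": {
  "deltas": [0,0,0.004,0,0.5,0,0,0.004,0,0.5]
}}

```text
t: 8.45
tcp_pos: [0.6477, -0.2253, 0.0241]
tool_rot: [0.678, 0.735, 0.0, 0.001]
force: [0.4, 0.2, -0.7]
finger_gap: 0.5
gripper_force: 0.0
```

In the tool's units: 0.12 m is 0.16, 0.082 m is 0.1093.

>>> {"op": "drive_effector", "data": {
  "deltas": [0.0133,0,0,0,0.5,0.024,0,0,0,0.5,0.0347,0,0,0,0.5,0.0453,0,0,0,0.5,0.056,0,0,0,0.5,0.0667,0,0,0,0.5,0.0773,0,0,0,0.5,0.088,0,0,0,0.5,0.0987,0,0,0,0.5,0.1093,0,0,0,0.5,0.12,0,0,0,0.5,0.1307,0,0,0,0.5,0.1413,0,0,0,0.5,0.152,0,0,0,0.5,0.16,0,0,0,0.5,0.16,0,0,0,0.5]
}}

```text
t: 10.05
tcp_pos: [0.6372, -0.1041, 0.0231]
tool_rot: [0.678, 0.735, 0.0, -0.001]
force: [0.2, 0.4, -0.5]
finger_gap: 0.499
gripper_force: 0.0
```

Run:
```python
from h import *
s=snap("scene"); save(s,"pics/s5.png",(180,150,330,270),5)
```

```text
(no output)
```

View pics/s5.png

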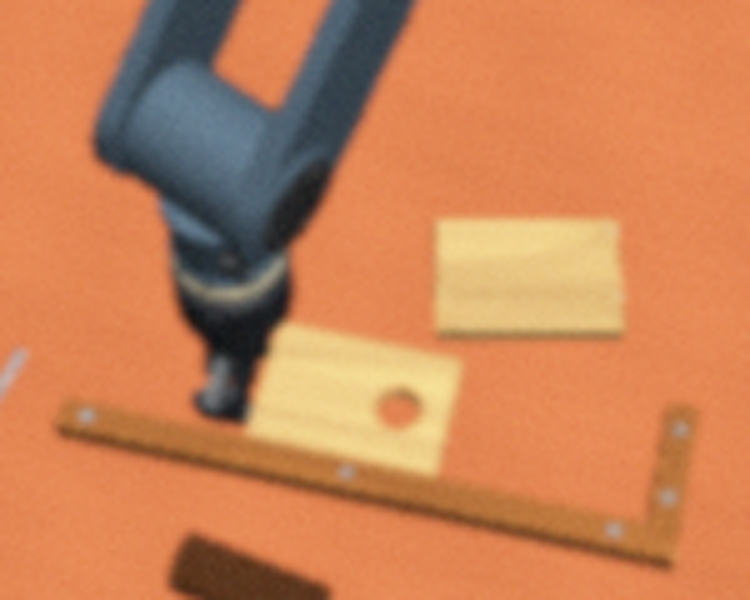

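The panel slides cleanly along the batten, with its leading corners at (462,360) and (438,473), and clears the plain panel. I'll keep pushing.

In the tool's units: 0.128 m is 0.1707, 0.124 m is 0.1653.

>>> {"op": "drive_effector", "data": {
  "deltas": [0.008,0,0,0,0.5,0.0187,0,0,0,0.5,0.0293,0,0,0,0.5,0.04,0,0,0,0.5,0.0507,0,0,0,0.5,0.0613,0,0,0,0.5,0.072,0,0,0,0.5,0.0827,0,0,0,0.5,0.0933,0,0,0,0.5,0.104,0,0,0,0.5,0.1147,0,0,0,0.5,0.1253,0,0,0,0.5,0.136,0,0,0,0.5,0.1467,0,0,0,0.5,0.1573,0,0,0,0.5,0.1653,0,0,0,0.5,0.1707,0,0,0,0.5,0.1707,0,0,0,0.5]
}}

```text
t: 11.9
tcp_pos: [0.6271, 0.0228, 0.0233]
tool_rot: [0.678, 0.735, 0.0, -0.0]
force: [-0.3, 0.3, -0.3]
finger_gap: 0.503
gripper_force: 0.0
```

>>> {"op": "drive_effector", "data": {
  "deltas": [0.0053,0,0,0,0.5,0.0107,0,0,0,0.5,0.0107,0,0,0,0.5]
}}

```text
t: 12.2
tcp_pos: [0.6266, 0.0305, 0.0234]
tool_rot: [0.678, 0.735, 0.0, -0.0]
force: [-0.2, 1.2, -0.0]
finger_gap: 0.503
gripper_force: 0.0
```

>>> {"op": "drive_effector", "data": {
  "deltas": [0.004,0,0,0,0.5,0.004,0,0,0,0.5]
}}

```text
t: 12.4
tcp_pos: [0.6264, 0.0333, 0.0233]
tool_rot: [0.678, 0.735, 0.0, -0.0]
force: [-0.2, 0.2, 1.0]
finger_gap: 0.502
gripper_force: 0.0
```

>>> {"op": "drive_effector", "data": {
  "deltas": [0.004,0,0,0,0.5,0.004,0,0,0,0.5]
}}

```text
t: 12.6
tcp_pos: [0.6261, 0.0364, 0.0233]
tool_rot: [0.678, 0.735, 0.0, -0.0]
force: [-0.2, 0.8, -0.1]
finger_gap: 0.499
gripper_force: 0.0
```

In the tool's units: 0.003 m is 0.004.

>>> {"op": "drive_effector", "data": {
  "deltas": [0.004,0,0,0,0.5,0.004,0,0,0,0.5]
}}

```text
t: 12.8
tcp_pos: [0.6262, 0.0387, 0.0234]
tool_rot: [0.678, 0.735, -0.0, 0.001]
force: [0.5, -2.1, 0.4]
finger_gap: 0.498
gripper_force: 1.4
```

>>> {"op": "drive_effector", "data": {
  "deltas": [0.004,0,0,0,0.5,0.004,0,0,0,0.5]
}}

```text
t: 13.0
tcp_pos: [0.6263, 0.0389, 0.0234]
tool_rot: [0.677, 0.736, -0.001, 0.002]
force: [-0.9, -11.8, -0.4]
finger_gap: 0.501
gripper_force: 5.8
```

>>> {"op": "drive_effector", "data": {
  "deltas": [0.004,0,0,0,0.5,0.004,0,0,0,0.5]
}}

```text
t: 13.2
tcp_pos: [0.6263, 0.0391, 0.0235]
tool_rot: [0.677, 0.736, -0.003, 0.003]
force: [-1.7, -20.7, -0.7]
finger_gap: 0.501
gripper_force: 10.2
```

It is hard against the short batten, with about 20 N on the tool. I'll back off, lift and check.

In the tool's units: -0.13 m is -0.1733, -0.03 m is -0.04.

>>> {"op": "drive_effector", "data": {
  "deltas": [-0.0133,0,0,0,0.5,-0.0467,0,0,0,0.5,-0.0467,0,-0.0533,0,0.5,-0.0667,-0.04,-0.1067,0,0.5,-0.0933,-0.0933,-0.16,0,0.5,-0.12,-0.1467,-0.1733,0,0.5,-0.12,-0.1467,-0.1733,0,0.5]
}}

```text
t: 13.9
tcp_pos: [0.519, -0.0541, 0.1552]
tool_rot: [0.679, 0.734, -0.0, -0.001]
force: [-0.2, 0.4, 0.1]
finger_gap: 0.496
gripper_force: 0.0
```

Run:
```python
from h import *
import pickle
s=snap("scene"); save(s,"pics/s6.png",(235,190,335,265),8); pickle.dump(s,open("scene.pkl","wb"))
```

```text
(no output)
```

View pics/s6.png

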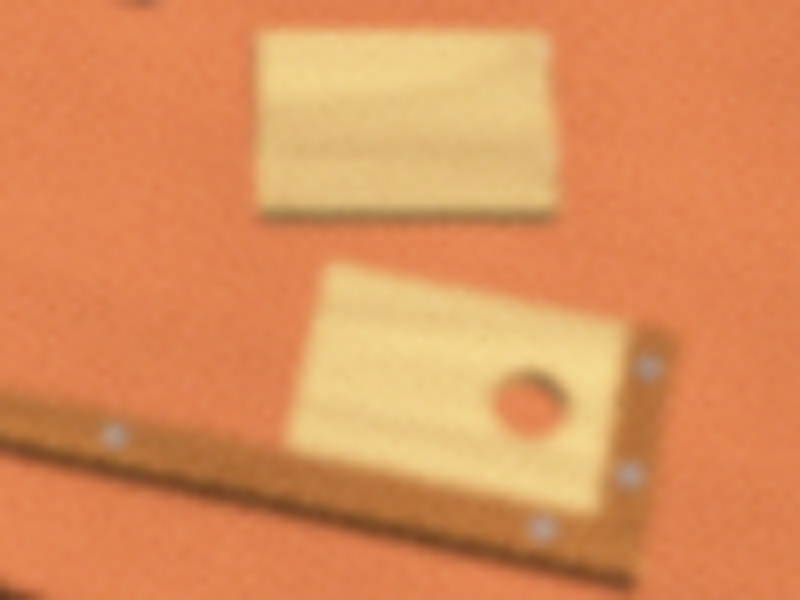

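The panel sits in the corner, with its near corners at (328,262) and (628,322) and its end on the short batten. The batten hides any gap along its face, so I'll check the near edge numerically.

Run:
```python
from h import *
import pickle
s=pickle.load(open("scene.pkl","rb"))
p=.082; O=np.array([.662,.1815]); A=np.array([[np.cos(p),-np.sin(p)],[np.sin(p),np.cos(p)]])
def P(l,z): return ((onplane(s,(np.array(l)+.5)/8-.5+[235,190],z)[:,:2]-O)@A).round(4).tolist()
print(P([(328,262),(628,322)],.018),"hole",P([(530,405)],.012))
print("tcp",(manip.sense()["tcp_pos"][:2]-O)@A)
```

```text
[[-0.0915, -0.1288], [-0.093, 0.0009]] hole [[-0.0484, -0.0329]]
tcp [-0.16042245 -0.22315849]
```

In the tool's units: -0.21 m is -0.28, -0.05 m is -0.0667.

>>> {"op": "drive_effector", "data": {
  "deltas": [-0.0667,0,-0.04,0,0.5,-0.12,0,-0.08,0,0.5,-0.1733,0,-0.08,0,0.5,-0.2267,0,-0.08,0,0.5,-0.28,0,-0.08,0,0.5,-0.28,0,-0.08,0,0.5]
}}

```text
t: 14.55
tcp_pos: [0.5424, -0.2682, 0.2129]
tool_rot: [0.68, 0.734, 0.0, 0.003]
force: [-0.1, 0.8, -0.1]
finger_gap: 0.5
gripper_force: 0.0
```

Run:
```python
from h import *
import pickle
s=snap("top"); save(s,"pics/t2.png",(195,140,275,200),10); pickle.dump(s,open("top2.pkl","wb"))
```

```text
(no output)
```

View pics/t2.png

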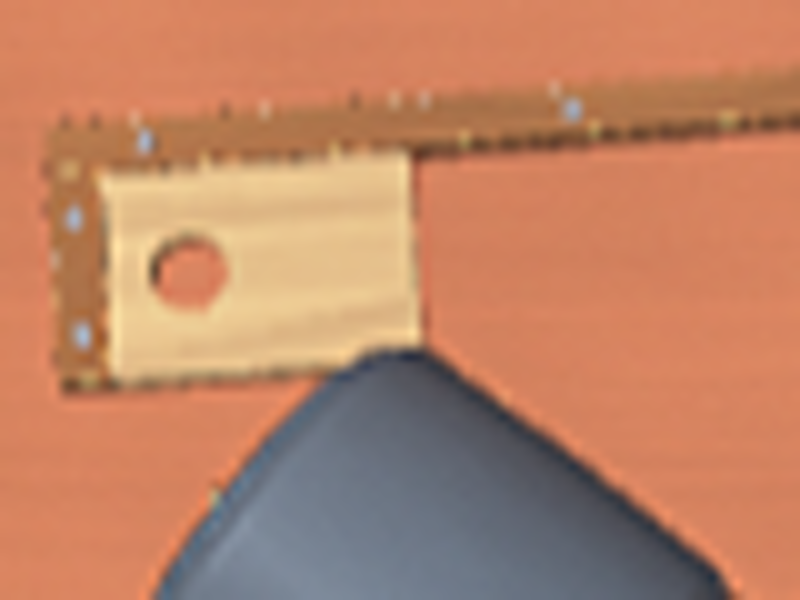

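The top view shows the panel's far edge, (100,175) to (410,150), parallel to the long batten with no visible gap. Its left end, at (105,180) to (112,378), sits against the short batten. The arm is clear, so I'm handing in.

```bash
python3 -c "
from station import manip
print(manip.sign_off())"
```

```text
the job is handed in; nothing more can be done
None
```

I pushed the holed panel flat into the corner of the stop and handed the job in at about 15 s. In the last pictures it lay along the long batten and against the short one with no visible gap, the other panel had not been touched and the arm was clear; sign-off returned no verdict.

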